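# Put the test bars into their covered storage box

## Robot

A 6-joint arm with a two-finger parallel gripper is mounted at the origin on the work surface; the furniture and walls round the work are solid. World frame = base frame: x ahead of the robot, y to its left, z up, the work surface at z = 0. Lengths are in m, angles in degrees, forces in N, time in s.
With the tool pointing down it reaches from about 0.375 to 0.925 m from the base axis. Payload 5.7 kg.
Tool frame: the origin (TCP) lies at the very end of the fingers, on their centre line; the grasp point (between the pads) lies 19 mm behind it (arm.grip_depth is the distance from the TCP to the grasp point, in m); x points along the fingers, y is the direction in which the jaws open and shut, and the axes are right-handed (so a half turn about x gives the same grasp; the last joint's range is limited). The gripper opens to 85 mm and grips with 20 to 120 N. Pads are 22 mm wide; open, the fingers measure 114 mm over their backs; the gripper's body (76 mm by 85 mm) begins 54 mm behind the grasp point. The pads swing forward as they close: fully open they stand 13 mm farther back than shut.
Start: joints at [60.728, 20.558, 86.54, -0, 72.909, -6.595], TCP at [0.231, 0.554, 0.231] pointing down, gripper open.
Joint ranges: [-170.27, 170.27], [-57.76, 135], [12.27, 136.19], [-55.21, 235.2], [11.17, 155.16], [-170.74, 170.74]. Speed limits (degrees/s): [136.94, 136.94, 180, 180, 180, 180].

## Interface

Orientations are given as a 3x3 rotation matrix whose columns are the frame's x, y, z axes.
In Python, from workcell import arm, camera gives the robot as it stands.
- The arm moves only by the tool play_rows, never from a script. Its argument "motion" is a list of rows, each a list of 3 entries, a list of its own where there are three numbers: the finger opening in m, from 0 to 0.0854, then the shift along the world's x, y, z in m, then the turn about the world's z in rad. In form: [[gripper, [x, y, z], turn], ...]. A call has 1 to 20 rows; each row shifts and turns the pose as measured when the row begins; what a row does not reach is not made up. A row lasts 1/8 s, in which the tool goes at most 62.5 mm and 10.7 degrees, less where a joint would pass 70% of its speed; a pose out of reach is approached as far as the arm can. A call is refused whole if a number of a shift passes 0.0625 or a number of a turn 0.188, either way. A call with a gripper value outside its range is refused whole. The fingers move at their own pace and stop on an object; "force" is the grip in N (left out, the last holds). Time passes only in rows, so rows that do not move let the fingers close. It gives the time, the measured TCP pose, the force and the opening at its end, in the units of the state.
- arm.sense(): the state, without advancing time (a new reading comes with each control period).
- camera(name): name is "scene" or "top" or "wrist"; returns a dict with "color" (400x640x3 uint8, red, green, blue), "range_z" (400x640 float32, m along the optical axis (not along the pixel's ray), 0 where there is no reading), "K" (3x3 intrinsics, pixels), "R" (3x3) and "t" (3): a world point X has camera coordinates R X + t; the wrist camera has in their place "T_tool_cam" (4x4, takes a point from camera to tool coordinates, whose origin is the TCP and whose axes are the tool frame's). Camera axes: x right, y down, z forward; pixel columns grow to the right and rows downward; lengths in m; the calibration is good to about 2 mm. A picture is of the moment at which its call begins: read the wrist's pose just before it.
- arm.finish_job(): hands the job in, once; it reports no verdict.
The state is a dict: "time": time; "joint_positions": joint angles; "joint_vel": joint speeds; "joint_efforts": joint torques, N m; "tcp_pos": TCP position; "ee_rot": TCP orientation; "wrist_force": force on the tool from outside, world axes, zero at the start; "torque": the same for the moment, N m; "grip_width": finger opening in m.
Only numpy, scipy, OpenCV 4.12 (cv2) and the standard library are available. Lean on these libraries where they do the work, as an engineer would, in place of code of your own. Each camera call takes 0.05 s, during which the arm holds its last target. There are 200 camera calls.

## Task

Lift the cover off the storage box and set it down flat on the worktop, grip bar up, clear of the box. Then stand every test bar from the wooden stand end-down at the bottom of a hole of the box, one to a hole, thick bars in the wide holes and thin bars in the narrow ones, and at last put the cover back on, fully home on its ledge. Leave the weights and tools lying about where they are.

Things in the scene. Friction and masses are not known exactly. Their poses are not given: they have to be found in the camera images.
- box: Storage box, fixed: grey base 114 (x) by 102 (y) mm, raised block 95x83 mm in it. Origin under its centre, z up. Block top with the hole mouths at z = 70 mm, ledge round the block for the cover's rim at z = 58 mm. Square holes, floors at z = 20 mm: three wide (23 mm) at y = +24, three narrow (17 mm) at y = -24, each row at x = -30, 0, +30 mm.
- ledge (a point): Point on the box's axis at the height of the ledge (z = 58 mm): the cover's origin lies here when the cover is fully home.
- cover: Loose aluminium cap 107 (x) by 95 (y) by 60 mm, walls 3 mm, about 0.2 kg, open below; starts home on the box. Origin at the centre of its lower rim, z up. Black grip bar on top along its x: 76 mm long, 16 mm wide, 72 to 90 mm above the origin. 3 mm play each side on the box's block, overlap 12 mm; long side along the box's. Lift over 60 mm to clear standing bars.
- stand: Open wooden stand, fixed to the worktop, 145 (x) by 95 (y) by 40 mm, where the bars stand upright at the start in holes 30 mm deep. Origin at the centre of its underside, z up; yaw varies. Holes 50 mm apart, in two rows at y = +25 and -25 mm. (On the worktop, the area within 10 cm of x = 0.41, y = 0.29 m, to the left of box and stand, is free.)
- thick_bar_0: Thick steel test bar, 18 mm diameter, 90 mm long, slightly waisted at mid-length (15 mm diameter from 36 to 48 mm; both ends alike), 0.12 kg. Origin at the centre of its lower end, z along the bar, up at the start. In the stand its lower end is 10 mm above the worktop. May be absent.
- thick_bar_1: Thick steel test bar, 18 mm diameter, 90 mm long, slightly waisted at mid-length (15 mm diameter from 36 to 48 mm; both ends alike), 0.12 kg. Origin at the centre of its lower end, z along the bar, up at the start. In the stand its lower end is 10 mm above the worktop. May be absent.
- thick_bar_2: Thick steel test bar, 18 mm diameter, 90 mm long, slightly waisted at mid-length (15 mm diameter from 36 to 48 mm; both ends alike), 0.12 kg. Origin at the centre of its lower end, z along the bar, up at the start. In the stand its lower end is 10 mm above the worktop. May be absent.
- thin_bar_0: Thin steel test bar, 12 mm diameter, 90 mm long, slightly waisted at mid-length (10 mm diameter from 36 to 48 mm; both ends alike), 0.06 kg. Origin at the centre of its lower end, z along the bar, up at the start. In the stand its lower end is 10 mm above the worktop. May be absent.
- thin_bar_1: Thin steel test bar, 12 mm diameter, 90 mm long, slightly waisted at mid-length (10 mm diameter from 36 to 48 mm; both ends alike), 0.06 kg. Origin at the centre of its lower end, z along the bar, up at the start. In the stand its lower end is 10 mm above the worktop. May be absent.
- thin_bar_2: Thin steel test bar, 12 mm diameter, 90 mm long, slightly waisted at mid-length (10 mm diameter from 36 to 48 mm; both ends alike), 0.06 kg. Origin at the centre of its lower end, z along the bar, up at the start. In the stand its lower end is 10 mm above the worktop. May be absent.
- wide_0 (a point): Centre of the floor of a wide hole (23 mm square, 50 mm deep) of the box; a bar's origin comes here when it stands home.
- narrow_0 (a point): Centre of the floor of a narrow hole (17 mm square, 50 mm deep) of the box; a bar's origin comes here when it stands home.
- wide_1 (a point): Centre of the floor of a wide hole (23 mm square, 50 mm deep) of the box; a bar's origin comes here when it stands home.
- narrow_1 (a point): Centre of the floor of a narrow hole (17 mm square, 50 mm deep) of the box; a bar's origin comes here when it stands home.
- wide_2 (a point): Centre of the floor of a wide hole (23 mm square, 50 mm deep) of the box; a bar's origin comes here when it stands home.
- narrow_2 (a point): Centre of the floor of a narrow hole (17 mm square, 50 mm deep) of the box; a bar's origin comes here when it stands home.
- weight_small: Bystander: small knobbed check weight, 22 mm across, 37 mm tall, standing on the worktop. Origin under its centre.
- weight_mid: Bystander: knobbed check weight, 28 mm across, 46 mm tall, standing on the worktop. Origin under its centre.
- jaw_insert_a: Bystander: serrated steel jaw insert, 25x50x13 mm, lying between box and stand. Origin under its centre.
- micrometer_a: Bystander: micrometer, 48x148x17 mm, lying nearer the robot. Origin under its centre.
- hexkey: Bystander: black hexagon key, 40x104x9 mm, lying nearer the robot. Origin under its centre.
Things that resemble listed ones, but are neither listed nor needed, are in the scene too. Leave any orange or turquoise look-alike of the thick_bar_0 alone.

How it is judged:
By the outcome, as a careful person would: the job done as asked, in the order asked, and still so for the second after the job is handed in, with the robot touching nothing.
Of thick_bar_0, thick_bar_1, thick_bar_2, thin_bar_0, thin_bar_1, thin_bar_2 only 3 to 5 are there at a start; the rules pass over those that are not, and their reading is None.
At some moment in a run one of cover may be knocked a few centimetres aside while the robot is not near it.
It also fails if it takes over 210 s, if anything falls off the work surface, if the arm or the gripper's body presses on something with over 40 N, if the wrist force passes 120 N, or if a joint passes its speed limit or range.

## Working session

There is one attempt and no reset: what is moved stays moved. The work goes in short steps, Python scripts to look and compute and a tool call to move; the robot and the scene stay as the last step left them, time stands still between calls to the robot, and variables do not carry over. Pictures are saved under pics/ and viewed, about 12 in all and at most 16, crops included, and the job is handed in when it is done.

Besides the shell and the picture viewer there is one more tool, called after "Request:" as name([rows], argument=value, ...), one row to a line, values as JSON. play_rows: Moves the arm, as the interface text tells. Its arguments: {"type":"object","properties":{"motion":{"type":"array"},"force":{"type":"number"}},"required":["motion"]}

```bash
mkdir -p pics; ls
cat > h.py <<'E'
import numpy as np, cv2, sys
from workcell import arm, camera
def grab(name):
    s=arm.sense(); c=camera(name)
    if name=="wrist":
        T=np.eye(4);T[:3,:3]=np.array(s["ee_rot"]);T[:3,3]=s["tcp_pos"]
        W=T@np.array(c["T_tool_cam"])
    else:
        W=np.eye(4);R=np.array(c["R"]);W[:3,:3]=R.T;W[:3,3]=-R.T@np.array(c["t"])
    c["W"]=W; return c
def cloud(c):
    z=c["range_z"];K=c["K"];v,u=np.mgrid[:z.shape[0],:z.shape[1]]
    P=np.stack([(u-K[0][2])/K[0][0]*z,(v-K[1][2])/K[1][1]*z,z],-1)
    P=P@c["W"][:3,:3].T+c["W"][:3,3]; P[z<=0]=np.nan; return P
def save(c,f,crop=None,scale=1):
    im=c["color"][:,:,::-1]
    if crop: x0,y0,x1,y1=crop; im=im[y0:y1,x0:x1]
    cv2.imwrite("pics/"+f,cv2.resize(im,None,fx=scale,fy=scale,interpolation=cv2.INTER_CUBIC))
E
python3 - <<'E'
from h import *
c=grab("top");save(c,"top.png",None,1.25);np.savez("top.npz",P=cloud(c),C=c["color"])
d=grab("scene");save(d,"scene.png",None,1.25);np.savez("scene.npz",P=cloud(d),C=d["color"])
print(c["W"].round(3),c["K"]);print(arm.sense())
E
```

```text
pics
[[-0.011 -0.986  0.167  0.37 ]
 [-1.     0.013  0.013 -0.112]
 [-0.015 -0.167 -0.986  0.899]
 [ 0.     0.     0.     1.   ]] [[421.08006994   0.         321.61614   ]
 [  0.         421.08006994 202.98370025]
 [  0.           0.           1.        ]]
{'time': 0.1, 'joint_positions': array([ 6.07279076e+01,  2.05947699e+01,  8.65950896e+01, -3.51369940e-04,
        7.29114323e+01, -6.59429504e+00]), 'joint_vel': array([ 0.02479487, -0.06203321, -0.19702221,  0.03548562, -0.00130478,
        0.05692855]), 'joint_efforts': array([ 3.79381186e-05, -5.28654778e+01, -2.79350728e+01, -9.06997434e-05,
        4.94959284e-03, -1.19366814e-05]), 'tcp_pos': array([0.23101122, 0.55303493, 0.23051239]), 'ee_rot': array([[-8.59302287e-04,  3.85546099e-01,  9.22688174e-01],
       [-1.54499621e-03,  9.22686902e-01, -3.85547007e-01],
       [-9.99998437e-01, -1.75685116e-03, -1.97199702e-04]]), 'wrist_force': array([-0.22019254, -0.10671877, -0.51318074]), 'torque': array([-0.05945905,  0.04515016,  0.00607541]), 'grip_width': 0.08570038338355108}
```

View pics/top.png

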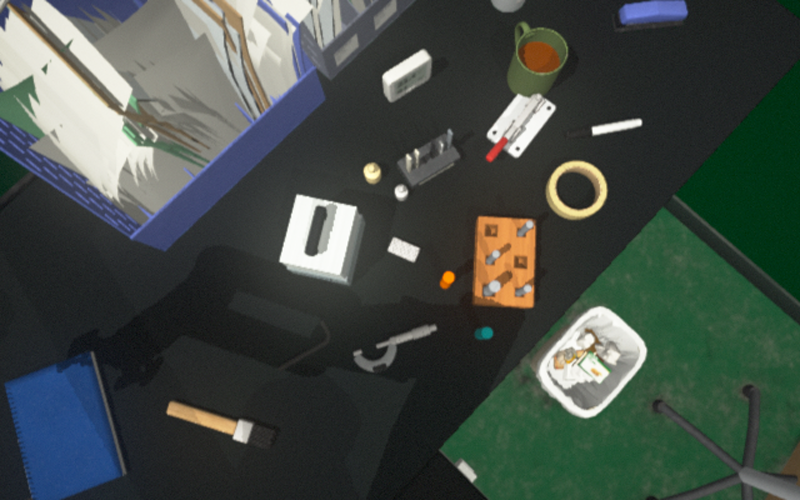

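View pics/scene.png

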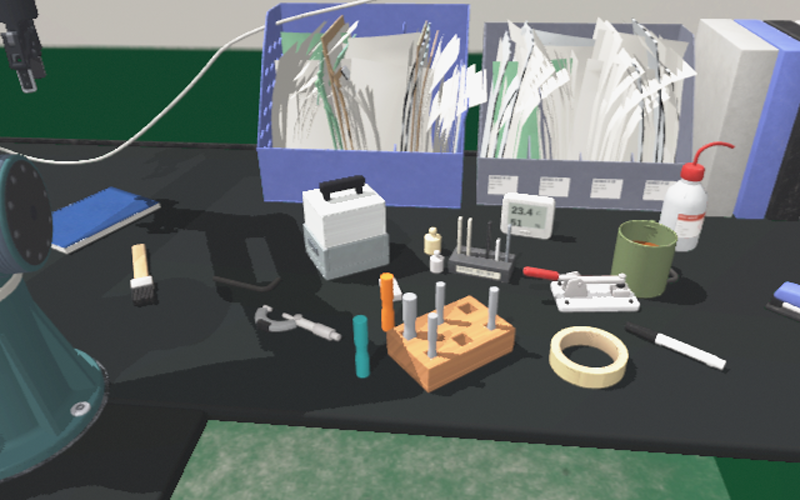

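The top view (800-px picture) shows the capped box at (322,237), with the grip bar at (318,230). The stand is at (505,262) with four grey bars: (527,229), (494,255), (494,286) and (524,290). Look-alikes are the orange bar (447,279) and the turquoise bar (485,333), both outside the stand, and the pin rack at (428,158). I'll take the grey bars in the stand only.

Run:
```python
from h import *
for f in ("top","scene"):
    d=np.load(f+".npz");P=d["P"];C=d["C"].astype(int)
    def reg(x0,x1,y0,y1,z0,z1): return (P[...,0]>x0)&(P[...,0]<x1)&(P[...,1]>y0)&(P[...,1]<y1)&(P[...,2]>z0)&(P[...,2]<z1)
    if f=="top":
        v,u=int(237/1.25),int(345/1.25); print("cover",P[v,u], "bar",P[int(230/1.25),int(318/1.25)],"stand",P[int(262/1.25),int(508/1.25)])
        cc=P[v,u][:2]; sc=P[int(262/1.25),int(508/1.25)][:2]
    for nm,c0,z0,z1,r in (("roof",cc,.110,.127,.1),("grip",cc,.138,.155,.1),("stand",sc,.034,.046,.11)):
        m=reg(c0[0]-r,c0[0]+r,c0[1]-r,c0[1]+r,z0,z1); p=P[m]
        q=(p[:,:2]*1000).astype(np.float32); print(f,nm,m.sum(),np.nanmedian(p,0).round(4),cv2.minAreaRect(q))
    m=reg(sc[0]-.1,sc[0]+.1,sc[1]-.1,sc[1]+.1,.06,.12)
    n,l=cv2.connectedComponents(m.astype(np.uint8))
    for i in range(1,n):
        p=P[l==i]
        if len(p)>5:
            t=p[p[:,2]>np.nanmax(p[:,2])-.006]; print(f,"bar",len(p),np.argwhere(l==i).mean(0).round(),p.max(0).round(3),t.mean(0).round(4),len(t),C[l==i].mean(0).round())
```

```text
cover [ 0.53136717 -0.01596798  0.11410735] bar [0.53484193 0.02062682 0.14549018] stand [ 0.50099947 -0.27530434  0.03875638]
top roof 2383 [0.5338 0.0197 0.1175] ((536.8355102539062, 25.423091888427734), (95.42870330810547, 107.6532211303711), 76.93423461914062)
top grip 373 [0.535  0.0244 0.1469] ((536.6151733398438, 25.51370620727539), (16.750947952270508, 75.75244140625), 76.76644134521484)
top stand 2695 [ 0.501  -0.2709  0.0397] ((484.2970275878906, -242.05755615234375), (150.36215209960938, 187.78004455566406), 85.7269515991211)
top bar 60 [180. 421.] [ 0.557 -0.294  0.102] [ 0.5512 -0.2996  0.099 ] 29 [167. 159. 152.]
top bar 51 [204. 395.] [ 0.51  -0.24   0.102] [ 0.5048 -0.2457  0.0995] 31 [174. 167. 161.]
top bar 25 [221. 361.] [ 0.479 -0.176  0.091] [ 0.471  -0.1778  0.0891] 22 [245. 139.   0.]
top bar 94 [229. 394.] [ 0.463 -0.233  0.104] [ 0.4556 -0.2412  0.1001] 67 [184. 181. 177.]
top bar 56 [231. 420.] [ 0.457 -0.286  0.101] [ 0.4514 -0.2912  0.0993] 32 [167. 162. 156.]
scene roof 1078 [0.5232 0.0074 0.1179] ((534.6677856445312, 24.63397979736328), (99.99100494384766, 107.13363647460938), 77.14672088623047)
scene grip 262 [0.5323 0.0217 0.1456] ((535.1212768554688, 24.13637924194336), (17.93985366821289, 76.6731185913086), 76.01128387451172)
scene stand 2831 [ 0.4957 -0.2789  0.0399] ((504.8697509765625, -246.1922149658203), (147.98919677734375, 149.04852294921875), 84.88470458984375)
scene bar 129 [229. 310.] [ 0.479 -0.175  0.091] [ 0.4684 -0.179   0.0887] 33 [218. 132.  61.]
scene bar 162 [236. 351.] [ 0.509 -0.24   0.101] [ 0.503  -0.2473  0.0991] 38 [160. 161. 163.]
scene bar 161 [240. 394.] [ 0.555 -0.293  0.102] [ 0.5488 -0.3006  0.099 ] 39 [168. 167. 168.]
scene bar 264 [246. 327.] [ 0.463 -0.233  0.102] [ 0.4534 -0.2435  0.0993] 76 [169. 170. 173.]
scene bar 180 [261. 345.] [ 0.456 -0.284  0.101] [ 0.4492 -0.2928  0.0987] 48 [174. 170. 170.]
```

Request:
play_rows([
  [0.085, [0.02, -0.055, 0], 0],
  [0.085, [0.02, -0.055, 0], 0],
  [0.085, [0.02, -0.055, 0], 0],
  [0.085, [0.02, -0.055, 0], 0],
  [0.085, [0.02, -0.055, 0], 0],
  [0.085, [0.02, -0.055, 0], 0],
  [0.085, [0.037, -0.04, 0], 0.033],
  [0.085, [0.037, -0.04, 0], 0.033],
  [0.085, [0.037, -0.04, 0], 0.033],
  [0.085, [0.037, -0.04, 0], 0.033],
  [0.085, [0.037, -0.04, 0], 0.034],
  [0.085, [0, 0, 0], 0],
], force=40)

```text
time: 1.6
tcp_pos: [0.541, 0.0053, 0.2276]
ee_rot: [[-0.001, 0.22, 0.975], [-0.002, 0.975, -0.22], [-1.0, -0.002, -0.0]]
wrist_force: [-0.4, -0.5, 0.0]
grip_width: 0.085
```

Run:
```python
from h import *
c=grab("wrist");save(c,"w1.png");P=cloud(c)
for z0,z1 in((.110,.127),(.138,.155)):
    m=(P[...,2]>z0)&(P[...,2]<z1)&(abs(P[...,0]-.536)<.09)&(abs(P[...,1]-.025)<.09)
    p=P[m];print(len(p),p[:,2].mean(),cv2.minAreaRect((p[:,:2]*1000).astype(np.float32)))
P=np.load("top.npz")["P"]; Q=P.reshape(-1,3);r=np.hypot(Q[:,0]-.41,Q[:,1]-.29)
for R in(.06,.08,.10,.12,.14,.16,.2): print(R,np.nanmax(Q[r<R][:,2]).round(3))
print(arm.sense()["tcp_pos"])
```

```text
15295 0.11635382689223243 ((535.8389282226562, 26.69576644897461), (95.1700668334961, 107.33566284179688), 76.86539459228516)
2619 0.1456382584514431 ((535.3028564453125, 26.806995391845703), (16.237258911132812, 75.3321533203125), 76.86662292480469)
0.06 0.005
0.08 0.005
0.1 0.005
0.12 0.005
0.14 0.135
0.16 0.171
0.2 0.284
[0.53903802 0.00679744 0.22729895]
```

View pics/w1.png

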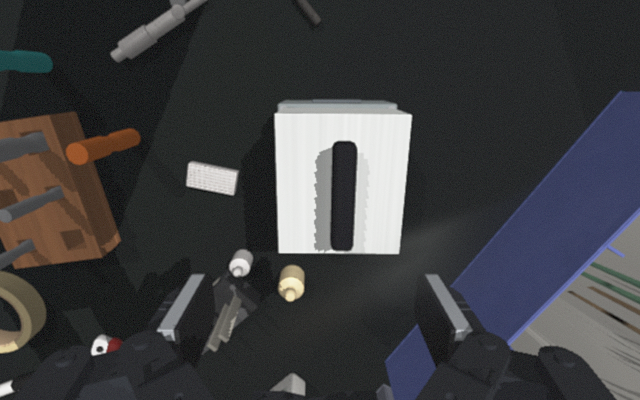

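The wrist view shows the cover's roof at (340,183) and the black grip bar at (343,196), with the jaws lined up across the bar. The set-down area is clear out to 12 cm. Descending.

Request:
play_rows([
  [0.085, [-0.003, 0.018, 0], 0],
  [0.06, [0, 0, -0.03], 0],
  [0.06, [0, 0, -0.03], 0],
  [0.06, [0, 0, -0.03], 0],
  [0.06, [0, 0, -0.005], 0],
  [0.06, [0, 0, 0], 0],
  [0.06, [0, 0, 0], 0],
])

```text
time: 2.52
tcp_pos: [0.5287, 0.0381, 0.1325]
ee_rot: [[-0.005, 0.212, 0.977], [0.003, 0.977, -0.212], [-1.0, 0.002, -0.005]]
wrist_force: [0.2, -0.9, 0.5]
grip_width: 0.06
```

Request:
play_rows([
  [0.06, [0.007, -0.012, 0], 0],
  [0.06, [0, 0, 0], 0],
  [0.06, [0, 0, 0], 0],
])

```text
time: 2.9
tcp_pos: [0.5381, 0.0248, 0.1348]
ee_rot: [[-0.0, 0.212, 0.977], [0.003, 0.977, -0.212], [-1.0, 0.002, -0.001]]
wrist_force: [0.8, 0.1, 0.4]
grip_width: 0.0599
```

Request:
play_rows([
  [0.06, [-0.001, 0.001, -0.01], -0.013],
  [0.06, [0, 0, 0], 0],
  [0.0, [0, 0, 0], 0],
  [0.0, [0, 0, 0], 0],
  [0.0, [0, 0, 0], 0],
  [0.0, [0, 0, 0], 0],
  [0.0, [0, 0, 0], 0],
  [0.0, [0, 0, 0], 0],
])

```text
time: 3.9
tcp_pos: [0.5367, 0.026, 0.1238]
ee_rot: [[-0.001, 0.226, 0.974], [0.003, 0.974, -0.226], [-1.0, 0.003, -0.001]]
wrist_force: [0.1, 0.7, -0.6]
grip_width: 0.0157
```

Request:
play_rows([
  [0.0, [0, 0, 0.01], 0],
  [0.0, [0, 0, 0.015], 0],
  [0.0, [0, 0, 0.02], 0],
  [0.0, [0, 0, 0.025], 0],
  [0.0, [0, 0, 0.015], 0],
  [0.0, [0, 0, 0], 0],
])

```text
time: 4.65
tcp_pos: [0.536, 0.0259, 0.2148]
ee_rot: [[-0.0, 0.226, 0.974], [0.003, 0.974, -0.226], [-1.0, 0.003, -0.001]]
wrist_force: [0.3, 0.7, -2.1]
grip_width: 0.015
```

Request:
play_rows([
  [0.0, [-0.03, 0.02, 0], 0],
  [0.0, [-0.03, 0.02, 0], 0],
  [0.0, [-0.03, 0.02, 0], 0],
  [0.0, [-0.03, 0.03, 0], 0],
  [0.0, [-0.004, 0.035, 0], 0],
  [0.0, [-0.004, 0.035, 0], 0],
  [0.0, [-0.004, 0.035, 0], 0],
  [0.0, [-0.002, 0.03, 0], 0],
  [0.0, [0, 0.012, 0], 0],
  [0.0, [0, 0, 0], 0],
  [0.0, [0, 0, 0], 0],
])

```text
time: 6.02
tcp_pos: [0.3919, 0.2661, 0.208]
ee_rot: [[-0.011, 0.228, 0.974], [-0.002, 0.974, -0.228], [-1.0, -0.005, -0.01]]
wrist_force: [-0.5, -0.3, -2.1]
grip_width: 0.015
```

Run:
```python
from h import *
print(arm.sense()["tcp_pos"])
c=grab("top");save(c,"t2.png",(170,110,490,310),2.5);np.savez("t2.npz",P=cloud(c),C=c["color"])
P=cloud(c)
m=(P[...,2]>.05)&(abs(P[...,0]-.536)<.09)&(abs(P[...,1]-.026)<.08)
m2=m&(P[...,2]>.064)&(P[...,2]<.078);p=P[m2];print(len(p),p[:,2].mean(),cv2.minAreaRect((p[:,:2]*1000).astype(np.float32)))
```

```text
[0.39189876 0.26606384 0.20800674]
1384 0.06928871215997338 ((536.6689453125, 25.588550567626953), (83.94559478759766, 95.34794616699219), 77.28709411621094)
```

View pics/t2.png

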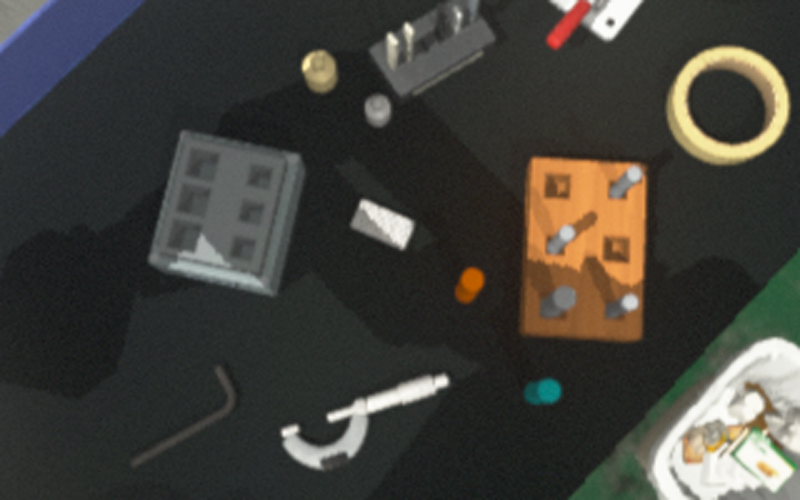

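The crop shows the open box: the wide holes are on its left column, (203,163), (193,200) and (184,237). The narrow holes are on the right, so the box yaw is about -13°. The stand holds one thick bar (560,300) and three thin bars (628,180), (566,238) and (628,302). Lowering the cover.

Request:
play_rows([
  [0.0, [0.003, 0.002, -0.03], 0],
  [0.0, [0, 0, -0.03], 0],
  [0.0, [0, 0, -0.03], 0],
  [0.0, [0, 0, -0.02], 0],
  [0.0, [0, 0, -0.012], 0],
  [0.0, [0, 0, 0], 0],
  [0.0, [0, 0, 0], 0],
])

```text
time: 6.95
tcp_pos: [0.3984, 0.2635, 0.0849]
ee_rot: [[-0.006, 0.235, 0.972], [-0.001, 0.972, -0.235], [-1.0, -0.002, -0.006]]
wrist_force: [-1.2, -0.3, -2.1]
grip_width: 0.0152
```

Request:
play_rows([
  [0.0, [0, 0, -0.01], 0],
  [0.0, [0, 0, -0.006], 0],
  [0.0, [0, 0, -0.002], 0],
  [0.0, [0, 0, 0], 0],
  [0.0, [0, 0, 0], 0],
])

```text
time: 7.58
tcp_pos: [0.3996, 0.2642, 0.0671]
ee_rot: [[-0.003, 0.235, 0.972], [0.0, 0.972, -0.235], [-1.0, -0.0, -0.003]]
wrist_force: [0.1, -0.3, -2.8]
grip_width: 0.0152
```

Request:
play_rows([
  [0.0, [0, 0, -0.002], 0],
  [0.0, [0, 0, 0], 0],
  [0.03, [0, 0, 0], 0],
  [0.05, [0, 0, 0], 0],
  [0.05, [0, 0, 0], 0],
  [0.05, [0, 0, 0.03], 0],
  [0.05, [0, 0, 0.04], 0],
  [0.05, [0, 0, 0.06], 0],
  [0.05, [0, 0, 0.03], 0],
  [0.05, [0, 0, 0], 0],
])

```text
time: 8.82
tcp_pos: [0.3995, 0.2641, 0.2305]
ee_rot: [[-0.002, 0.235, 0.972], [0.001, 0.972, -0.235], [-1.0, -0.0, -0.003]]
wrist_force: [0.2, -0.4, -0.3]
grip_width: 0.0501
```

Request:
play_rows([
  [0.035, [0.005, -0.03, 0], 0],
  [0.035, [0.01, -0.052, 0], 0],
  [0.035, [0.01, -0.052, 0], 0],
  [0.035, [0.01, -0.052, 0], 0],
  [0.035, [0.01, -0.052, 0], 0],
  [0.035, [0.01, -0.052, 0], 0],
  [0.035, [0.01, -0.052, 0], 0],
  [0.035, [0.01, -0.052, 0], 0],
  [0.035, [0.01, -0.05, 0], 0],
  [0.035, [0.01, -0.03, 0], 0],
  [0.035, [0.005, -0.015, 0], 0],
  [0.035, [0, 0, 0], 0],
  [0.035, [0, 0, 0], 0],
])

```text
time: 10.45
tcp_pos: [0.4916, -0.2367, 0.2131]
ee_rot: [[-0.023, 0.233, 0.972], [0.01, 0.973, -0.233], [-1.0, 0.004, -0.025]]
wrist_force: [1.0, 0.6, 1.1]
grip_width: 0.0352
```

```bash
cat > bars.py <<'E'
from h import *
def bars(c,box=(.40,.60,-.36,-.19),zr=(.090,.108)):
    P=cloud(c);C=c["color"].astype(int)
    m=(P[...,0]>box[0])&(P[...,0]<box[1])&(P[...,1]>box[2])&(P[...,1]<box[3])&(P[...,2]>zr[0])&(P[...,2]<zr[1])
    n,l=cv2.connectedComponents(m.astype(np.uint8))
    for i in range(1,n):
        p=P[l==i]
        if len(p)<15: continue
        zt=np.percentile(p[:,2],90);t=p[p[:,2]>zt-.003]
        (x,y),r=cv2.minEnclosingCircle((t[:,:2]*1000).astype(np.float32))
        print("bar px",np.argwhere(l==i).mean(0).round(),"top",zt.round(4),"circ",round(x,1),round(y,1),"r",round(r,1),"mean",(t[:,:2].mean(0)*1000).round(1),len(t),C[l==i].mean(0).round())
E
python3 - <<'E'
from bars import *
print(arm.sense()["tcp_pos"])
c=grab("wrist");save(c,"w2.png");bars(c)
print("top");bars(grab("top"))
E
```

```text
[ 0.49163703 -0.23669317  0.21313095]
bar px [156. 296.] top 0.0992 circ 454.3 -240.7 r 8.9 mean [ 454.1 -240.7] 461 [171. 171. 173.]
bar px [166. 230.] top 0.0993 circ 450.1 -290.5 r 5.9 mean [ 450.1 -290.4] 203 [163. 162. 164.]
bar px [219. 307.] top 0.0992 circ 503.8 -244.9 r 6.0 mean [ 503.7 -244.8] 175 [165. 164. 165.]
top
bar px [203. 396.] top 0.1008 circ 505.1 -245.3 r 5.6 mean [ 505.  -245.6] 27 [119. 114. 109.]
bar px [228. 395.] top 0.1013 circ 455.3 -241.4 r 8.8 mean [ 455.4 -241.2] 63 [121. 119. 116.]
bar px [230. 421.] top 0.1017 circ 451.8 -291.5 r 5.5 mean [ 450.9 -291.4] 18 [119. 114. 109.]
```

View pics/w2.png

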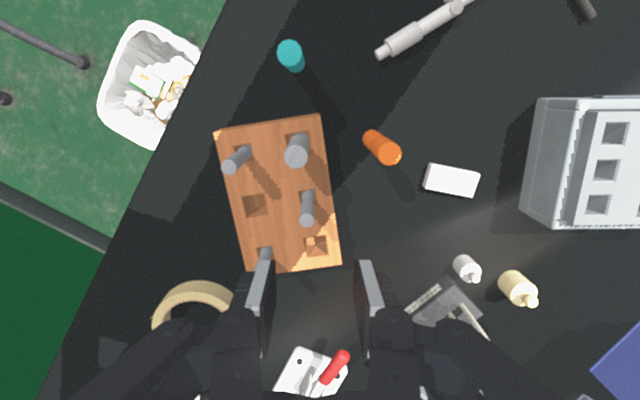

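The wrist view shows the thick bar at (297,150), thin bars at (235,160), (307,208) and one near the finger at (265,255). The orange (382,147) and turquoise (290,55) look-alikes stand outside the stand. The measured radii of 8.9 and 6.0 mm fit. Thick bar first.

Request:
play_rows([
  [0.035, [-0.02, -0.002, 0], 0],
  [0.035, [-0.01, -0.001, 0], 0],
  [0.035, [-0.005, 0, 0], 0],
  [0.035, [0, 0, 0], 0],
  [0.035, [0, 0, 0], 0],
  [0.035, [0, 0, 0], 0],
])

```text
time: 11.3
tcp_pos: [0.4572, -0.2369, 0.2146]
ee_rot: [[-0.02, 0.229, 0.973], [0.009, 0.974, -0.228], [-1.0, 0.004, -0.021]]
wrist_force: [-0.5, 0.2, -0.8]
grip_width: 0.035
```

Request:
play_rows([
  [0.035, [-0.002, -0.003, -0.02], 0],
  [0.035, [0, 0, -0.03], 0],
  [0.035, [0, 0, -0.03], 0],
  [0.035, [0, 0, -0.02], 0],
  [0.035, [0, 0, -0.01], 0],
  [0.035, [0, 0, 0], 0],
  [0.035, [0, 0, 0], 0],
])

```text
time: 12.18
tcp_pos: [0.4587, -0.2417, 0.103]
ee_rot: [[-0.015, 0.228, 0.973], [0.006, 0.974, -0.228], [-1.0, 0.002, -0.016]]
wrist_force: [0.3, -0.3, -0.2]
grip_width: 0.0353
```

Request:
play_rows([
  [0.035, [-0.004, 0.0005, 0], 0],
  [0.035, [0, 0, -0.015], 0],
  [0.035, [0, 0, -0.015], 0],
  [0.035, [0, 0, -0.005], 0],
  [0.035, [0, 0, 0], 0],
  [0.035, [0, 0, 0], 0],
])

```text
time: 12.92
tcp_pos: [0.4549, -0.2416, 0.0666]
ee_rot: [[-0.014, 0.228, 0.973], [0.005, 0.974, -0.228], [-1.0, 0.001, -0.014]]
wrist_force: [-0.7, 0.5, 0.5]
grip_width: 0.035
```

Request:
play_rows([
  [0.0, [0, 0, 0], 0],
  [0.0, [0, 0, 0], 0],
  [0.0, [0, 0, 0], 0],
  [0.0, [0, 0, 0], 0],
  [0.0, [0, 0, 0.01], 0],
  [0.0, [0, 0, 0.025], 0],
  [0.0, [0, 0, 0.03], 0],
  [0.0, [0, 0, 0.025], 0],
  [0.0, [0, 0, 0.015], 0],
  [0.0, [0, 0, 0], 0],
  [0.0, [0, 0, 0], 0],
])

```text
time: 14.3
tcp_pos: [0.4547, -0.2413, 0.178]
ee_rot: [[-0.012, 0.228, 0.974], [0.004, 0.974, -0.228], [-1.0, 0.001, -0.012]]
wrist_force: [0.3, 0.5, -1.1]
grip_width: 0.0167
```

Request:
play_rows([
  [0.0, [0.006, 0.02, 0], 0],
  [0.0, [0.009, 0.03, 0], 0],
  [0.0, [0.011, 0.037, 0], 0],
  [0.0, [0.011, 0.037, 0], 0],
  [0.0, [0.011, 0.037, 0], 0],
  [0.0, [0.011, 0.037, 0], 0],
  [0.0, [0.011, 0.037, 0], 0],
  [0.0, [0.008, 0.028, 0], 0],
  [0.0, [0.006, 0.015, 0], 0],
  [0.0, [0.003, 0.007, 0], 0],
  [0.0, [0, 0, 0], 0],
  [0.0, [0, 0, 0], 0],
])

```text
time: 15.8
tcp_pos: [0.5377, 0.0515, 0.1687]
ee_rot: [[-0.028, 0.231, 0.973], [0.006, 0.973, -0.231], [-1.0, -0.001, -0.028]]
wrist_force: [0.3, 0.0, -1.2]
grip_width: 0.0169
```

Request:
play_rows([
  [0.0, [0.005, -0.002, 0], 0],
  [0.0, [0, 0, -0.015], 0],
  [0.0, [0, 0, -0.012], 0],
  [0.0, [0, 0, -0.005], 0],
  [0.0, [0, 0, 0], 0],
  [0.0, [0, 0, 0], 0],
])

```text
time: 16.55
tcp_pos: [0.5422, 0.0475, 0.1338]
ee_rot: [[-0.029, 0.234, 0.972], [0.005, 0.972, -0.234], [-1.0, -0.002, -0.03]]
wrist_force: [0.3, 0.1, -2.1]
grip_width: 0.0165
```

Run:
```python
from h import *
s=arm.sense();print(s["tcp_pos"],s["wrist_force"])
c=grab("wrist");save(c,"w3.png",(160,50,480,350),2)
c=grab("scene");save(c,"s3.png",(220,120,380,240),5)
```

```text
[0.54221076 0.04752613 0.13378785] [ 0.33572351  0.12483286 -2.05254556]
```

View pics/w3.png

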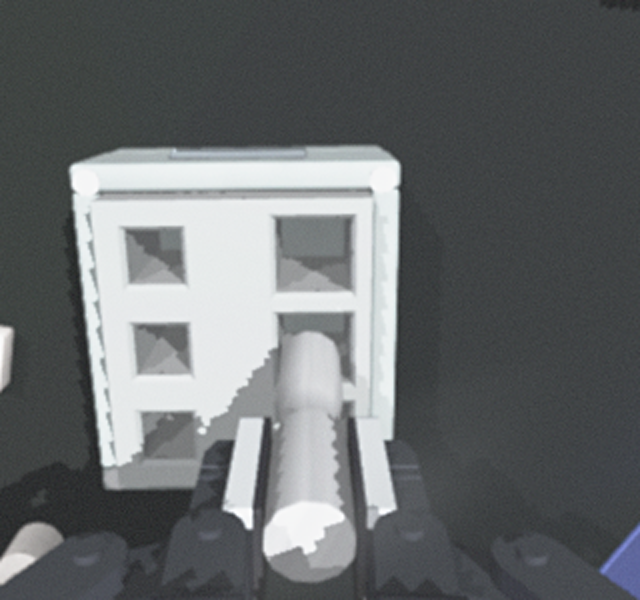

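The view shows the bar's lower end over the middle wide hole at about (310,340), roughly 2 mm to the left. I'll correct for that and insert.

Request:
play_rows([
  [0.0, [0, 0.0025, 0], 0],
  [0.0, [0, 0, -0.01], 0],
  [0.0, [0, 0, -0.01], 0],
  [0.0, [0, 0, 0], 0],
  [0.0, [0, 0, 0], 0],
])

```text
time: 17.27
tcp_pos: [0.5425, 0.0504, 0.1128]
ee_rot: [[-0.028, 0.233, 0.972], [0.005, 0.972, -0.233], [-1.0, -0.001, -0.029]]
wrist_force: [-0.3, 0.2, -0.6]
grip_width: 0.0168
```

Request:
play_rows([
  [0.0, [0, 0, -0.01], 0],
  [0.0, [0, 0, -0.01], 0],
  [0.0, [0, 0, -0.01], 0],
  [0.0, [0, 0, -0.003], 0],
  [0.0, [0, 0, 0], 0],
])

```text
time: 17.9
tcp_pos: [0.5423, 0.0503, 0.0771]
ee_rot: [[-0.029, 0.233, 0.972], [0.005, 0.972, -0.233], [-1.0, -0.001, -0.029]]
wrist_force: [0.6, 0.8, -0.8]
grip_width: 0.0169
```

Request:
play_rows([
  [0.032, [0, 0, 0], 0],
  [0.032, [0, 0, 0], 0],
  [0.032, [0, 0, 0], 0],
  [0.032, [0, 0, 0.02], 0],
  [0.032, [0, 0, 0.03], 0],
  [0.032, [0, 0, 0.02], 0],
  [0.032, [-0.005, -0.02, 0], 0],
  [0.032, [-0.01, -0.04, 0], 0],
  [0.032, [-0.012, -0.045, 0], 0],
  [0.032, [-0.012, -0.045, 0], 0],
  [0.032, [-0.012, -0.045, 0], 0],
  [0.032, [-0.012, -0.045, 0], 0],
  [0.032, [-0.01, -0.04, 0], 0],
  [0.032, [-0.008, -0.03, 0], 0],
  [0.032, [-0.004, -0.015, 0], 0],
  [0.032, [-0.004, -0.006, 0], 0],
  [0.032, [0, 0, 0], 0],
  [0.032, [0, 0, 0], 0],
])

```text
time: 20.15
tcp_pos: [0.4421, -0.2941, 0.1445]
ee_rot: [[-0.033, 0.233, 0.972], [0.008, 0.972, -0.233], [-0.999, -0.0, -0.034]]
wrist_force: [0.5, -0.2, 0.4]
grip_width: 0.032
```

Run:
```python
from bars import *
print(arm.sense()["tcp_pos"])
c=grab("top");print("box");bars(c,(.47,.61,-.04,.1),(.095,.14));print("stand");bars(c);print("wrist");bars(grab("wrist"))
P=cloud(c);m=(P[...,2]>.07)&(P[...,2]<.098)&(abs(P[...,0]-.40)<.09)&(abs(P[...,1]-.264)<.08);p=P[m];print("cover",p.mean(0),cv2.minAreaRect((p[:,:2]*1000).astype(np.float32)))
```

```text
[ 0.44211966 -0.29410842  0.14445859]
box
bar px [186. 243.] top 0.1108 circ 541.0 49.9 r 8.8 mean [541.1  49.7] 61 [184. 188. 187.]
stand
bar px [179. 423.] top 0.1009 circ 551.1 -299.4 r 5.8 mean [ 551.  -299.7] 25 [111. 105. 100.]
bar px [202. 396.] top 0.1011 circ 505.2 -245.6 r 5.7 mean [ 505.2 -245.6] 24 [100.  92.  86.]
wrist
bar px [248. 322.] top 0.0991 circ 450.5 -290.6 r 6.4 mean [ 449.8 -290.5] 314 [164. 163. 165.]
bar px [309. 413.] top 0.099 circ 503.8 -245.2 r 6.4 mean [ 503.4 -245.1] 274 [134. 129. 128.]
bar px [382. 344.] top 0.0988 circ 549.0 -298.5 r 5.9 mean [ 547.9 -298.5] 199 [140. 141. 143.]
cover [0.39934541 0.26089746 0.08687546] ((399.6692199707031, 262.86962890625), (17.030235290527344, 75.72740936279297), 75.29533386230469)
```

Request:
play_rows([
  [0.032, [0.008, 0.004, 0], 0],
  [0.032, [0, 0, -0.01], 0],
  [0.032, [0, 0, -0.015], 0],
  [0.032, [0, 0, -0.005], 0],
  [0.032, [0, 0, 0], 0],
  [0.032, [0, 0, 0], 0],
])

```text
time: 21.0
tcp_pos: [0.451, -0.2881, 0.1117]
ee_rot: [[-0.034, 0.231, 0.972], [0.009, 0.973, -0.23], [-0.999, 0.001, -0.035]]
wrist_force: [-0.1, 0.6, 0.5]
grip_width: 0.0319
```

Request:
play_rows([
  [0.032, [-0.001, -0.002, 0], 0],
  [0.032, [0, 0, -0.015], 0],
  [0.032, [0, 0, -0.015], 0],
  [0.032, [0, 0, -0.01], 0],
  [0.032, [0, 0, -0.003], 0],
  [0.032, [0, 0, 0], 0],
  [0.0, [0, 0, 0], 0],
  [0.0, [0, 0, 0], 0],
  [0.0, [0, 0, 0], 0],
  [0.0, [0, 0, 0], 0],
])

```text
time: 22.25
tcp_pos: [0.4503, -0.2908, 0.0664]
ee_rot: [[-0.033, 0.231, 0.972], [0.008, 0.973, -0.231], [-0.999, -0.0, -0.034]]
wrist_force: [-0.0, 0.2, 0.5]
grip_width: 0.0095
```

Request:
play_rows([
  [0.0, [0, 0, 0.01], 0],
  [0.0, [0, 0, 0.025], 0],
  [0.0, [0, 0, 0.03], 0],
  [0.0, [0, 0, 0.025], 0],
  [0.0, [0, 0, 0.015], 0],
  [0.0, [0, 0, 0], 0],
  [0.0, [0, 0, 0], 0],
])

```text
time: 23.12
tcp_pos: [0.4496, -0.2902, 0.1766]
ee_rot: [[-0.033, 0.231, 0.972], [0.008, 0.973, -0.231], [-0.999, -0.0, -0.034]]
wrist_force: [0.4, -0.1, -0.5]
grip_width: 0.0096
```

Request:
play_rows([
  [0.0, [0.002, 0.012, 0], 0],
  [0.0, [0.004, 0.024, 0], 0],
  [0.0, [0.006, 0.032, 0], 0],
  [0.0, [0.006, 0.036, 0], 0],
  [0.0, [0.006, 0.036, 0], 0],
  [0.0, [0.006, 0.036, 0], 0],
  [0.0, [0.006, 0.036, 0], 0],
  [0.0, [0.006, 0.032, 0], 0],
  [0.0, [0.004, 0.024, 0], 0],
  [0.0, [0.003, 0.014, 0], 0],
  [0.0, [0.002, 0.008, 0], 0],
  [0.0, [0, 0.003, 0], 0],
  [0.0, [0, 0, 0], 0],
  [0.0, [0, 0, 0], 0],
])

```text
time: 24.88
tcp_pos: [0.4933, 0.0196, 0.1666]
ee_rot: [[-0.051, 0.232, 0.971], [0.016, 0.973, -0.232], [-0.999, 0.004, -0.054]]
wrist_force: [0.1, -0.0, -0.8]
grip_width: 0.0099
```

Run:
```python
from h import *
s=arm.sense();print(s["tcp_pos"],s["wrist_force"])
c=grab("scene");save(c,"s4.png",(220,100,360,240),4)
c=grab("wrist");save(c,"w4.png",(160,50,480,350),2)
```

```text
[0.49332436 0.0196397  0.1665672 ] [ 0.05074363 -0.01469105 -0.75815679]
```

View pics/s4.png

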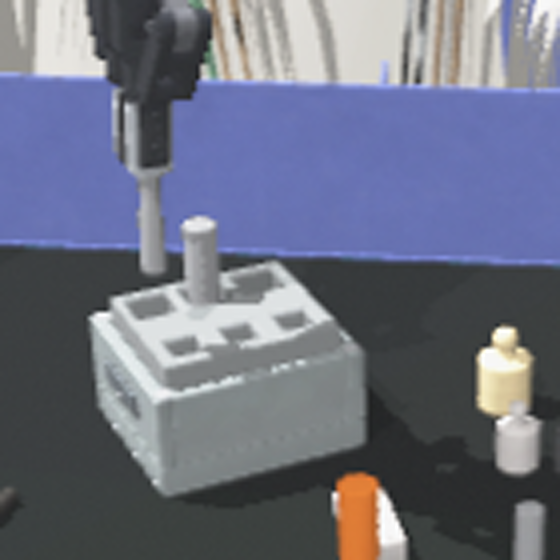

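The thick bar stands home. The thin bar is held at (150,230), short of its hole, and the tool has tilted slightly. Correcting.

Request:
play_rows([
  [0.0, [0.004, -0.005, 0], 0],
  [0.0, [0.004, -0.005, 0], 0],
  [0.0, [0, 0, 0], 0],
  [0.0, [0, 0, -0.01], 0],
  [0.0, [0, 0, -0.01], 0],
  [0.0, [0, 0, -0.005], 0],
  [0.0, [0, 0, 0], 0],
  [0.0, [0, 0, 0], 0],
])

```text
time: 25.98
tcp_pos: [0.5014, 0.0084, 0.1392]
ee_rot: [[-0.053, 0.233, 0.971], [0.016, 0.972, -0.233], [-0.998, 0.004, -0.055]]
wrist_force: [0.3, -0.1, -0.3]
grip_width: 0.0094
```

Run:
```python
from h import *
c=grab("wrist");save(c,"w5.png",(160,50,480,350),2)
```

```text
(no output)
```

View pics/w5.png

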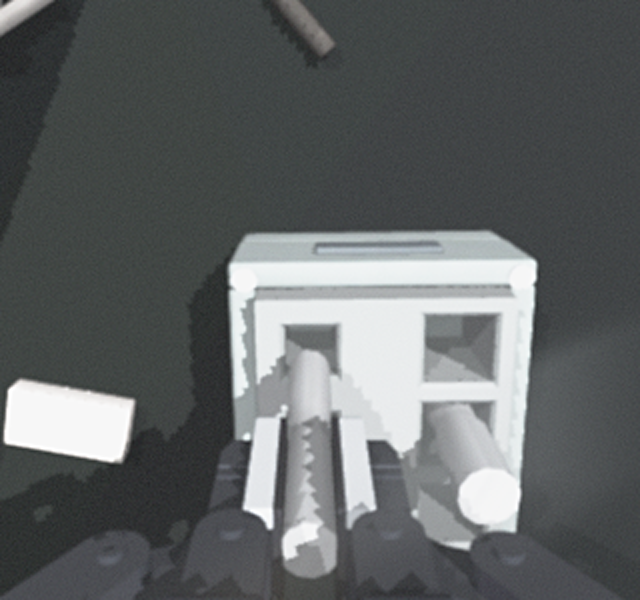

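The bar's lower end at (312,355) lies over the near narrow hole, which spans columns 285–340. Inserting.

Request:
play_rows([
  [0.0, [0, 0.0005, -0.01], 0],
  [0.0, [0, 0, -0.01], 0],
  [0.0, [0, 0, -0.008], 0],
  [0.0, [0, 0, -0.004], 0],
  [0.0, [0, 0, 0], 0],
])

```text
time: 26.65
tcp_pos: [0.5014, 0.009, 0.1049]
ee_rot: [[-0.053, 0.233, 0.971], [0.016, 0.972, -0.233], [-0.998, 0.004, -0.055]]
wrist_force: [1.3, -0.3, -0.7]
grip_width: 0.01
```

Request:
play_rows([
  [0.0, [0.001, 0, -0.008], 0],
  [0.0, [0, 0, -0.01], 0],
  [0.0, [0, 0, -0.006], 0],
  [0.0, [0, 0, -0.001], 0],
  [0.0, [0, 0, 0], 0],
])

```text
time: 27.28
tcp_pos: [0.5027, 0.0089, 0.0783]
ee_rot: [[-0.052, 0.233, 0.971], [0.016, 0.972, -0.233], [-0.999, 0.004, -0.055]]
wrist_force: [0.6, 1.5, 0.2]
grip_width: 0.0099
```

Request:
play_rows([
  [0.026, [0, 0, 0], 0],
  [0.026, [0, 0, 0], 0],
  [0.026, [0, 0, 0], 0],
  [0.032, [0, 0, 0.015], 0],
  [0.032, [0, 0, 0.025], 0],
  [0.032, [0, 0, 0.02], 0],
  [0.032, [0, 0, 0.008], 0],
  [0.032, [0, 0, 0], 0],
  [0.032, [0, -0.01, 0], 0],
  [0.032, [0, -0.02, 0], 0],
  [0.032, [0, -0.03, 0], 0],
  [0.032, [0, -0.035, 0], 0],
  [0.032, [0, -0.035, 0], 0],
  [0.032, [0, -0.035, 0], 0],
  [0.032, [0, -0.035, 0], 0],
  [0.032, [0, -0.025, 0], 0],
  [0.032, [0, -0.015, 0], 0],
  [0.032, [0, -0.008, 0], 0],
  [0.032, [0, 0, 0], 0],
  [0.032, [0, 0, 0], 0],
])

```text
time: 29.78
tcp_pos: [0.4968, -0.249, 0.144]
ee_rot: [[-0.062, 0.233, 0.971], [0.021, 0.973, -0.232], [-0.998, 0.006, -0.066]]
wrist_force: [0.3, 0.7, 0.1]
grip_width: 0.0319
```

```bash
cat > chk.py <<'E'
from bars import *
print(arm.sense()["tcp_pos"].round(4))
c=grab("top");print("box");bars(c,(.47,.61,-.04,.1),(.095,.14));print("stand");bars(c);print("wrist");bars(grab("wrist"))
P=cloud(c);m=(P[...,2]>.07)&(P[...,2]<.098)&(abs(P[...,0]-.40)<.14)&(abs(P[...,1]-.264)<.12);p=P[m];print("cover",p.mean(0),cv2.minAreaRect((p[:,:2]*1000).astype(np.float32)))
E
python3 chk.py
```

```text
[ 0.4968 -0.249   0.144 ]
box
bar px [186. 243.] top 0.1107 circ 541.1 50.0 r 8.9 mean [541.4  50.3] 59 [186. 190. 189.]
bar px [205. 264.] top 0.111 circ 502.6 8.3 r 5.5 mean [502.9   8.5] 26 [183. 187. 186.]
stand
wrist
bar px [250. 322.] top 0.0989 circ 504.1 -244.9 r 6.2 mean [ 503.7 -244.8] 317 [192. 192. 194.]
cover [0.40752787 0.26396024 0.08664763] ((454.6376953125, 274.5557861328125), (181.7754669189453, 42.43727493286133), 12.928746223449707)
```

The tool tilts a little more with each leg (3.7° now), always toward the base. A half-turn about z gives the same grasp and will make later drift cancel it. Checking joint 6 first.

```bash
python3 -c "
from h import *
print(arm.sense()['joint_positions'].round(1))"
```

```text
[ -33.1   24.2   94.7   -1.    64.7 -109.2]
```

Request:
play_rows([
  [0.032, [0, 0, 0], -0.1],
  [0.032, [0, 0, 0], -0.18],
  [0.032, [0, 0, 0], -0.18],
  [0.032, [0, 0, 0], -0.18],
  [0.032, [0, 0, 0], -0.18],
  [0.032, [0, 0, 0], -0.18],
  [0.032, [0, 0, 0], -0.18],
  [0.032, [0, 0, 0], -0.18],
  [0.032, [0, 0, 0], -0.18],
  [0.032, [0, 0, 0], -0.18],
  [0.032, [0, 0, 0], -0.18],
  [0.032, [0, 0, 0], -0.18],
  [0.032, [0, 0, 0], -0.18],
  [0.032, [0, 0, 0], -0.18],
  [0.032, [0, 0, 0], -0.18],
  [0.032, [0, 0, 0], -0.18],
  [0.032, [0, 0, 0], -0.18],
  [0.032, [0, 0, 0], -0.1],
  [0.032, [0, 0, 0], 0],
  [0.032, [0, 0, 0], 0],
])

```text
time: 32.38
tcp_pos: [0.4986, -0.2349, 0.1472]
ee_rot: [[0.064, -0.253, -0.965], [-0.023, -0.968, 0.252], [-0.998, 0.007, -0.067]]
wrist_force: [-0.3, -0.1, -0.3]
grip_width: 0.0318
```

Request:
play_rows([
  [0.032, [0.003, -0.005, 0], 0.02],
  [0.032, [0.0035, -0.005, 0], 0],
  [0.032, [0, 0, -0.01], 0],
  [0.032, [0, 0, -0.015], 0],
  [0.032, [0, 0, -0.005], 0],
  [0.032, [0, 0, 0], 0],
  [0.032, [0, 0, 0], 0],
])

```text
time: 33.25
tcp_pos: [0.5048, -0.2454, 0.114]
ee_rot: [[0.062, -0.229, -0.971], [-0.021, -0.973, 0.229], [-0.998, 0.006, -0.066]]
wrist_force: [-0.3, -0.5, -0.0]
grip_width: 0.0321
```

Request:
play_rows([
  [0.032, [0, 0, -0.01], 0],
  [0.032, [0, 0, -0.015], 0],
  [0.032, [0, 0, -0.015], 0],
  [0.032, [0, 0, -0.006], 0],
  [0.032, [0, 0, 0], 0],
  [0.032, [0, 0, 0], 0],
  [0.0, [0, 0, 0], 0],
  [0.0, [0, 0, 0], 0],
  [0.0, [0, 0, 0], 0],
  [0.0, [0, 0, 0], 0],
])

```text
time: 34.5
tcp_pos: [0.5054, -0.2456, 0.0657]
ee_rot: [[0.064, -0.229, -0.971], [-0.022, -0.973, 0.228], [-0.998, 0.007, -0.067]]
wrist_force: [-0.3, 0.2, -0.5]
grip_width: 0.0095
```

Request:
play_rows([
  [0.0, [0, 0, 0.01], 0],
  [0.0, [0, 0, 0.025], 0],
  [0.0, [0, 0, 0.03], 0],
  [0.0, [0, 0, 0.025], 0],
  [0.0, [0, 0, 0.015], 0],
  [0.0, [0, 0, 0], 0],
  [0.0, [0.001, 0.012, 0], 0],
  [0.0, [0.002, 0.024, 0], 0],
  [0.0, [0.003, 0.03, 0], 0],
  [0.0, [0.003, 0.034, 0], 0],
  [0.0, [0.003, 0.034, 0], 0],
  [0.0, [0.003, 0.034, 0], 0],
  [0.0, [0.003, 0.032, 0], 0],
  [0.0, [0.003, 0.022, 0], 0],
  [0.0, [0.002, 0.012, 0], 0],
  [0.0, [0.001, 0.006, 0], 0],
  [0.0, [0, 0, 0], 0],
  [0.0, [0, 0, 0], 0],
])

```text
time: 36.75
tcp_pos: [0.5196, 0.0092, 0.1644]
ee_rot: [[0.043, -0.23, -0.972], [-0.015, -0.973, 0.23], [-0.999, 0.004, -0.045]]
wrist_force: [0.7, 0.3, -1.7]
grip_width: 0.0099
```

Request:
play_rows([
  [0.0, [0.006, -0.003, 0], 0],
  [0.0, [0.006, -0.004, 0], 0],
  [0.0, [0.0015, 0, 0], 0],
  [0.0, [0, 0, -0.01], 0],
  [0.0, [0, 0, -0.01], 0],
  [0.0, [0, 0, -0.003], 0],
  [0.0, [0, 0, 0], 0],
  [0.0, [0, 0, 0], 0],
])

```text
time: 37.75
tcp_pos: [0.5337, 0.0002, 0.1393]
ee_rot: [[0.042, -0.232, -0.972], [-0.015, -0.973, 0.232], [-0.999, 0.005, -0.045]]
wrist_force: [0.5, 0.4, -0.5]
grip_width: 0.0098
```

Run:
```python
from h import *
print(arm.sense()["tcp_pos"])
c=grab("scene");save(c,"s6.png",(220,130,340,250),4)
```

```text
[5.33690140e-01 1.69260233e-04 1.39284976e-01]
```

View pics/s6.png

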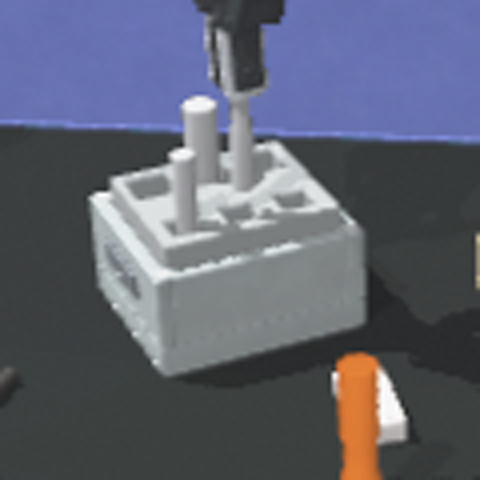

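Both placed bars stand home, and the held bar's end at (242,188) is just above the middle narrow hole at (240,211).

Request:
play_rows([
  [0.0, [-0.0005, 0.002, 0], 0],
  [0.0, [0, 0, -0.01], 0],
  [0.0, [0, 0, -0.01], 0],
  [0.0, [0, 0, -0.008], 0],
  [0.0, [0, 0, -0.002], 0],
  [0.0, [0, 0, 0], 0],
])

```text
time: 38.55
tcp_pos: [0.533, 0.0024, 0.1071]
ee_rot: [[0.042, -0.232, -0.972], [-0.015, -0.973, 0.232], [-0.999, 0.005, -0.045]]
wrist_force: [0.2, -0.3, -0.6]
grip_width: 0.0098
```

Request:
play_rows([
  [0.0, [0, 0, -0.01], 0],
  [0.0, [0, 0, -0.01], 0],
  [0.0, [0, 0, -0.007], 0],
  [0.0, [0, 0, -0.002], 0],
  [0.0, [0, 0, 0], 0],
  [0.026, [0, 0, 0], 0],
  [0.026, [0, 0, 0], 0],
  [0.026, [0, 0, 0], 0],
  [0.026, [0, 0, 0.015], 0],
  [0.026, [0, 0, 0.025], 0],
  [0.026, [0, 0, 0.02], 0],
  [0.026, [0, 0, 0.008], 0],
  [0.026, [0, 0, 0], 0],
])

```text
time: 40.17
tcp_pos: [0.5345, 0.0022, 0.1503]
ee_rot: [[0.047, -0.232, -0.972], [-0.015, -0.973, 0.232], [-0.999, 0.004, -0.049]]
wrist_force: [-0.5, -0.5, -0.1]
grip_width: 0.0256
```

Request:
play_rows([
  [0.032, [0.001, -0.012, 0], 0],
  [0.032, [0.002, -0.024, 0], 0],
  [0.032, [0.003, -0.034, 0], 0],
  [0.032, [0.003, -0.036, 0], 0],
  [0.032, [0.003, -0.036, 0], 0],
  [0.032, [0.003, -0.036, 0], 0],
  [0.032, [0.003, -0.036, 0], 0],
  [0.032, [0.002, -0.034, 0], 0],
  [0.032, [0.001, -0.024, 0], 0],
  [0.032, [0.001, -0.014, 0], 0],
  [0.032, [0.001, -0.006, 0], 0],
  [0.032, [0, 0, 0], 0],
  [0.032, [0, 0, 0], 0],
])

```text
time: 41.8
tcp_pos: [0.551, -0.3018, 0.141]
ee_rot: [[0.033, -0.231, -0.972], [-0.009, -0.973, 0.231], [-0.999, 0.001, -0.034]]
wrist_force: [0.3, -0.4, -0.8]
grip_width: 0.0319
```

```bash
python3 chk.py
```

```text
[ 0.551  -0.3018  0.141 ]
box
bar px [186. 243.] top 0.1111 circ 541.4 50.2 r 8.8 mean [541.4  49.8] 52 [185. 189. 187.]
bar px [190. 267.] top 0.111 circ 531.6 2.5 r 5.3 mean [531.7   2.1] 25 [180. 185. 183.]
bar px [205. 264.] top 0.1108 circ 502.9 8.5 r 5.5 mean [503.2   8.2] 26 [177. 181. 180.]
stand
wrist
bar px [239. 311.] top 0.0991 circ 550.2 -299.1 r 6.0 mean [ 550.5 -299. ] 333 [215. 215. 216.]
cover [0.4080374  0.26410213 0.08666248] ((454.54388427734375, 274.7962646484375), (181.89691162109375, 42.43920135498047), 12.838234901428223)
```

Request:
play_rows([
  [0.032, [0, 0.0025, 0], 0],
  [0.032, [0, 0, -0.01], 0],
  [0.032, [0, 0, -0.015], 0],
  [0.032, [0, 0, -0.005], 0],
  [0.032, [0, 0, 0], 0],
  [0.032, [0, 0, 0], 0],
])

```text
time: 42.65
tcp_pos: [0.5507, -0.2976, 0.1083]
ee_rot: [[0.031, -0.229, -0.973], [-0.008, -0.973, 0.229], [-0.999, 0.001, -0.032]]
wrist_force: [0.5, -0.3, 0.7]
grip_width: 0.0319
```

Request:
play_rows([
  [0.032, [0, -0.0015, 0], 0],
  [0.032, [0, 0, -0.01], 0],
  [0.032, [0, 0, -0.015], 0],
  [0.032, [0, 0, -0.012], 0],
  [0.032, [0, 0, -0.003], 0],
  [0.032, [0, 0, 0], 0],
  [0.0, [0, 0, 0], 0],
  [0.0, [0, 0, 0], 0],
  [0.0, [0, 0, 0], 0],
  [0.0, [0, 0, 0], 0],
])

```text
time: 43.9
tcp_pos: [0.5511, -0.2996, 0.0662]
ee_rot: [[0.033, -0.23, -0.973], [-0.009, -0.973, 0.229], [-0.999, 0.001, -0.034]]
wrist_force: [0.5, -0.2, -0.9]
grip_width: 0.0097
```

Request:
play_rows([
  [0.0, [0, 0, 0.01], 0],
  [0.0, [0, 0, 0.025], 0],
  [0.0, [0, 0, 0.03], 0],
  [0.0, [0, 0, 0.025], 0],
  [0.0, [0, 0, 0.015], 0],
  [0.0, [0, 0, 0], 0],
  [0.0, [0.001, 0.012, 0], 0],
  [0.0, [0.002, 0.024, 0], 0],
  [0.0, [0.003, 0.034, 0], 0],
  [0.0, [0.003, 0.036, 0], 0],
  [0.0, [0.002, 0.036, 0], 0],
  [0.0, [0.002, 0.036, 0], 0],
  [0.0, [0.002, 0.034, 0], 0],
  [0.0, [0.002, 0.03, 0], 0],
  [0.0, [0.002, 0.022, 0], 0],
  [0.0, [0.002, 0.014, 0], 0],
  [0.0, [0.001, 0.007, 0], 0],
  [0.0, [0, 0, 0], 0],
  [0.0, [0, 0, 0], 0],
])

```text
time: 46.28
tcp_pos: [0.5616, 0.0116, 0.1661]
ee_rot: [[0.013, -0.225, -0.974], [0.001, -0.974, 0.225], [-1.0, -0.003, -0.012]]
wrist_force: [0.3, -0.1, -0.9]
grip_width: 0.0099
```

Request:
play_rows([
  [0.0, [0, -0.007, 0], 0],
  [0.0, [0, -0.007, 0], 0],
  [0.0, [0, -0.002, 0], 0],
  [0.0, [0, 0, -0.01], 0],
  [0.0, [0, 0, -0.01], 0],
  [0.0, [0, 0, -0.003], 0],
  [0.0, [0, 0, 0], 0],
  [0.0, [0, 0, 0], 0],
])

```text
time: 47.28
tcp_pos: [0.5613, -0.0075, 0.1409]
ee_rot: [[0.012, -0.228, -0.974], [0.0, -0.974, 0.228], [-1.0, -0.003, -0.011]]
wrist_force: [1.0, -0.3, -0.7]
grip_width: 0.0099
```

Request:
play_rows([
  [0.0, [0.0005, 0.0025, 0], 0],
  [0.0, [0, 0, -0.01], 0],
  [0.0, [0, 0, -0.01], 0],
  [0.0, [0, 0, -0.008], 0],
  [0.0, [0, 0, -0.002], 0],
  [0.0, [0, 0, 0], 0],
])

```text
time: 48.02
tcp_pos: [0.5618, -0.0046, 0.1087]
ee_rot: [[0.012, -0.227, -0.974], [0.0, -0.974, 0.227], [-1.0, -0.003, -0.011]]
wrist_force: [0.1, -0.2, -1.7]
grip_width: 0.0095
```

Request:
play_rows([
  [0.0, [0, 0, -0.01], 0],
  [0.0, [0, 0, -0.01], 0],
  [0.0, [0, 0, -0.008], 0],
  [0.0, [0, 0, -0.002], 0],
  [0.0, [0, 0, 0], 0],
  [0.026, [0, 0, 0], 0],
  [0.026, [0, 0, 0], 0],
  [0.026, [0, 0, 0], 0],
  [0.026, [0, 0, 0.015], 0],
  [0.026, [0, 0, 0.025], 0],
  [0.026, [0, 0, 0.025], 0],
  [0.026, [0, 0, 0.015], 0],
  [0.026, [0, 0, 0], 0],
])

```text
time: 49.65
tcp_pos: [0.5632, -0.0048, 0.1634]
ee_rot: [[0.016, -0.227, -0.974], [-0.0, -0.974, 0.227], [-1.0, -0.004, -0.016]]
wrist_force: [-0.3, -0.5, -0.4]
grip_width: 0.0261
```

Request:
play_rows([
  [0.05, [-0.01, 0.01, 0], 0],
  [0.05, [-0.02, 0.02, 0], 0],
  [0.05, [-0.025, 0.025, 0], 0],
  [0.05, [-0.025, 0.025, 0], 0],
  [0.05, [-0.025, 0.025, 0], 0],
  [0.05, [-0.025, 0.025, 0], 0],
  [0.05, [-0.015, 0.025, 0], 0],
  [0.05, [-0.005, 0.025, 0], 0],
  [0.05, [0, 0.025, 0], 0],
  [0.05, [0, 0.02, 0], 0],
  [0.05, [0, 0.012, 0], 0],
  [0.05, [0, 0.006, 0], 0],
  [0.05, [0, 0, 0], 0],
  [0.05, [0, 0, 0], 0],
])

```text
time: 51.4
tcp_pos: [0.3879, 0.2454, 0.152]
ee_rot: [[-0.011, -0.227, -0.974], [-0.005, -0.974, 0.227], [-1.0, 0.007, 0.01]]
wrist_force: [0.3, 0.2, -0.1]
grip_width: 0.0499
```

```bash
cat > cov.py <<'E'
from h import *
print(arm.sense()["tcp_pos"].round(4))
for n in("top","wrist"):
    c=grab(n);P=cloud(c)
    for a,z0,z1 in(("roof",.05,.066),("grip",.079,.098)):
        m=(P[...,2]>z0)&(P[...,2]<z1)&(abs(P[...,0]-.40)<.13)&(abs(P[...,1]-.25)<.13)
        k,l,st,ce=cv2.connectedComponentsWithStats(m.astype(np.uint8))
        i=1+np.argmax(st[1:,4]);p=P[l==i];print(n,a,len(p),p[:,2].mean().round(4),cv2.minAreaRect((p[:,:2]*1000).astype(np.float32)))
E
python3 cov.py; python3 chk.py|head -6; python3 -c "
from h import *
c=grab('top');save(c,'t7.png',(120,110,440,310),2.5)"
```

```text
[0.3879 0.2454 0.152 ]
top roof 1812 0.0592 ((399.69757080078125, 263.49346923828125), (96.66368865966797, 107.13359832763672), 76.66390228271484)
top grip 200 0.0878 ((416.5785827636719, 258.6969909667969), (15.989672660827637, 40.338504791259766), 78.61953735351562)
wrist roof 17198 0.0585 ((398.96087646484375, 264.8407897949219), (95.24944305419922, 107.05555725097656), 76.41834259033203)
wrist grip 3001 0.0877 ((399.39111328125, 264.6907653808594), (16.051959991455078, 75.31986999511719), 76.22521209716797)
[0.3881 0.2454 0.1522]
box
bar px [175. 271.] top 0.1105 circ 561.1 -4.5 r 5.7 mean [561.2  -4.5] 31 [106. 108. 108.]
bar px [186. 243.] top 0.1112 circ 541.2 49.9 r 8.8 mean [541.3  49.4] 54 [110. 112. 111.]
bar px [190. 267.] top 0.1105 circ 531.6 2.3 r 5.3 mean [531.4   2.2] 24 [109. 111. 110.]
bar px [205. 264.] top 0.111 circ 502.8 8.0 r 5.7 mean [502.5   8.3] 29 [108. 110. 110.]
```

View pics/t7.png

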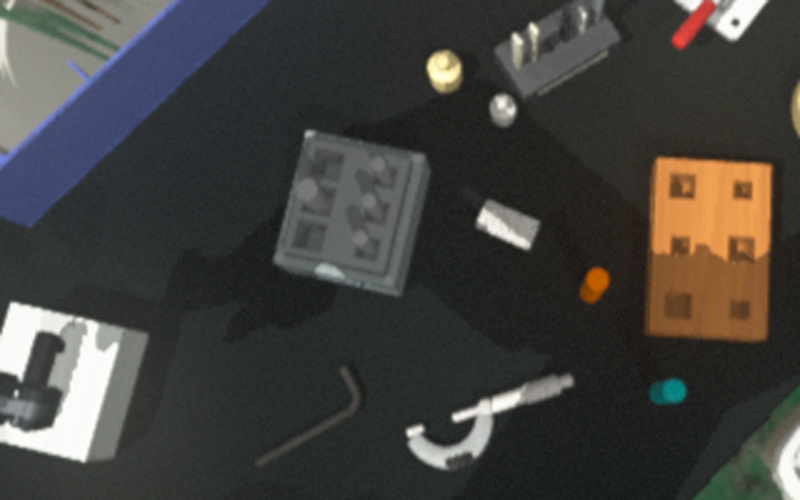

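All four bars stand in the box (tops at z 0.111), the stand is empty and the cover lies where I left it. Regrasping the cover.

Request:
play_rows([
  [0.05, [0.006, 0.009, 0], -0.01],
  [0.05, [0.006, 0.009, 0], 0],
  [0.05, [0, 0, -0.01], 0],
  [0.05, [0, 0, -0.02], 0],
  [0.05, [0, 0, -0.01], 0],
  [0.05, [0, 0, 0], 0],
  [0.05, [0, 0, 0], 0],
])

```text
time: 52.52
tcp_pos: [0.4017, 0.2653, 0.1101]
ee_rot: [[-0.011, -0.237, -0.971], [-0.004, -0.971, 0.238], [-1.0, 0.006, 0.009]]
wrist_force: [-0.1, 0.6, 0.5]
grip_width: 0.0497
```

Request:
play_rows([
  [0.05, [-0.002, 0, -0.01], 0],
  [0.05, [0, 0, -0.015], 0],
  [0.05, [0, 0, -0.013], 0],
  [0.05, [0, 0, -0.004], 0],
  [0.05, [0, 0, 0], 0],
  [0.05, [0, 0, 0], 0],
  [0.0, [0, 0, 0], 0],
  [0.0, [0, 0, 0], 0],
  [0.0, [0, 0, 0], 0],
  [0.0, [0, 0, 0], 0],
  [0.0, [0, 0, 0], 0],
])

```text
time: 53.9
tcp_pos: [0.4003, 0.2656, 0.0676]
ee_rot: [[-0.008, -0.238, -0.971], [-0.003, -0.971, 0.238], [-1.0, 0.004, 0.007]]
wrist_force: [-0.3, -0.0, -2.7]
grip_width: 0.015
```

Request:
play_rows([
  [0.0, [0, 0, 0.005], 0],
  [0.0, [0, 0, 0.015], 0],
  [0.0, [0, 0, 0.02], 0],
  [0.0, [0, 0, 0.025], 0],
  [0.0, [0, 0, 0.025], 0],
  [0.0, [0, 0, 0.025], 0],
  [0.0, [0, 0, 0.02], 0],
  [0.0, [0, 0, 0.01], 0],
  [0.0, [0, 0, 0], 0],
  [0.0, [0, -0.01, 0], 0],
  [0.0, [0, -0.02, 0], 0],
  [0.0, [0.005, -0.025, 0], 0],
  [0.0, [0.01, -0.025, 0], 0],
  [0.0, [0.015, -0.025, 0], 0],
  [0.0, [0.02, -0.025, 0], 0],
  [0.0, [0.02, -0.02, 0], 0],
  [0.0, [0.015, -0.015, 0], 0],
  [0.0, [0.008, -0.008, 0], 0],
  [0.0, [0, 0, 0], 0],
  [0.0, [0, 0, 0], 0],
])

```text
time: 56.4
tcp_pos: [0.4851, 0.0811, 0.2092]
ee_rot: [[-0.028, -0.237, -0.971], [-0.008, -0.972, 0.237], [-1.0, 0.014, 0.026]]
wrist_force: [-0.2, 0.1, -3.0]
grip_width: 0.0152
```

Request:
play_rows([
  [0.0, [0.006, -0.006, 0], 0.01],
  [0.0, [0.012, -0.012, 0], 0],
  [0.0, [0.014, -0.014, 0], 0],
  [0.0, [0.011, -0.012, 0], 0],
  [0.0, [0.006, -0.007, 0], 0],
  [0.0, [0.003, -0.003, 0], 0],
  [0.0, [0, 0, 0], 0],
  [0.0, [0, 0, 0], 0],
])

```text
time: 57.4
tcp_pos: [0.5402, 0.0239, 0.2092]
ee_rot: [[-0.029, -0.225, -0.974], [-0.008, -0.974, 0.225], [-1.0, 0.014, 0.026]]
wrist_force: [0.5, -0.5, -1.8]
grip_width: 0.0151
```

Request:
play_rows([
  [0.0, [-0.0015, 0.003, 0], 0],
  [0.0, [0, 0, -0.008], 0],
  [0.0, [0, 0, -0.015], 0],
  [0.0, [0, 0, -0.015], 0],
  [0.0, [0, 0, -0.012], 0],
  [0.0, [0, 0, -0.006], 0],
  [0.0, [0, 0, 0], 0],
  [0.0, [0, 0, 0], 0],
])

```text
time: 58.4
tcp_pos: [0.5369, 0.0281, 0.1481]
ee_rot: [[-0.031, -0.224, -0.974], [-0.007, -0.975, 0.224], [-0.999, 0.014, 0.029]]
wrist_force: [0.4, 0.6, -1.5]
grip_width: 0.0153
```

Run:
```python
from h import *
s=arm.sense();print(s["tcp_pos"],s["wrist_force"])
for n in("wrist",):
    c=grab(n);P=cloud(c);zr=s["tcp_pos"][2]-.0676
    m=(P[...,2]>zr+.05)&(P[...,2]<zr+.066)&(abs(P[...,0]-.536)<.1)&(abs(P[...,1]-.026)<.1);p=P[m];print(n,len(p),cv2.minAreaRect((p[:,:2]*1000).astype(np.float32)))
    A=np.c_[p,][:,:2]-p[:,:2].mean(0);print("slope",np.linalg.lstsq(np.c_[A,np.ones(len(A))],p[:,2],rcond=None)[0])
c=grab("scene");save(c,"s8.png",(220,120,340,240),5)
```

```text
[0.53693183 0.02811589 0.14814618] [ 0.42880271  0.61602378 -1.45056854]
wrist 25533 ((535.6575317382812, 28.35214614868164), (95.49510955810547, 107.00887298583984), 77.01969146728516)
slope [-0.03588058 -0.01570142  0.13907142]
```

View pics/s8.png

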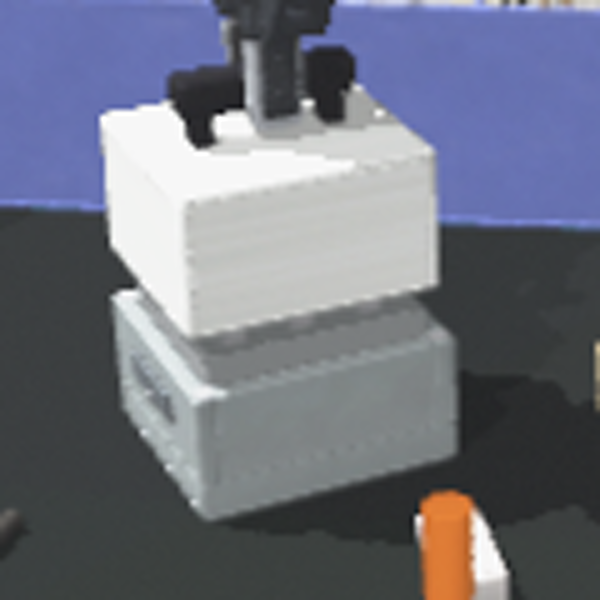

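The cover sits centred above the block, tilted about 2° with the far side low. Shifting about 2.5 mm and lowering.

Request:
play_rows([
  [0.0, [0.0025, -0.001, 0], 0],
  [0.0, [0, 0, 0], 0],
  [0.0, [0, 0, -0.006], 0],
  [0.0, [0, 0, -0.005], 0],
  [0.0, [0, 0, 0], 0],
  [0.0, [0, 0, 0], 0],
])

```text
time: 59.25
tcp_pos: [0.5402, 0.027, 0.1372]
ee_rot: [[-0.029, -0.224, -0.974], [-0.007, -0.975, 0.224], [-1.0, 0.014, 0.027]]
wrist_force: [-0.7, 0.0, -2.0]
grip_width: 0.0151
```

Request:
play_rows([
  [0.0, [-0.0007, 0, -0.003], 0],
  [0.0, [0, 0, -0.002], 0],
  [0.0, [0, 0, 0], 0],
  [0.0, [0, 0, 0], 0],
])

```text
time: 59.75
tcp_pos: [0.5394, 0.027, 0.132]
ee_rot: [[-0.029, -0.224, -0.974], [-0.007, -0.975, 0.224], [-1.0, 0.014, 0.027]]
wrist_force: [0.1, -0.8, -2.0]
grip_width: 0.0153
```

Request:
play_rows([
  [0.0, [0, 0, -0.003], 0],
  [0.0, [0, 0, -0.002], 0],
  [0.0, [0, 0, 0], 0],
  [0.0, [0, 0, 0], 0],
])

```text
time: 60.25
tcp_pos: [0.5396, 0.0269, 0.1269]
ee_rot: [[-0.029, -0.224, -0.974], [-0.008, -0.975, 0.224], [-1.0, 0.014, 0.026]]
wrist_force: [-0.5, 0.7, -2.6]
grip_width: 0.0154
```

Request:
play_rows([
  [0.0, [0, 0, -0.001], 0],
  [0.0, [0, 0, 0], 0],
  [0.02, [0, 0, 0], 0],
  [0.035, [0, 0, 0], 0],
  [0.05, [0, 0, 0], 0],
  [0.05, [0, 0, 0], 0],
  [0.05, [0, 0, 0], 0],
  [0.05, [0, 0, 0.015], 0],
  [0.05, [0, 0, 0.03], 0],
  [0.05, [0, 0, 0.04], 0],
  [0.05, [0, 0, 0.02], 0],
  [0.05, [0, 0, 0], 0],
  [0.05, [-0.02, 0, 0], 0],
  [0.05, [-0.03, 0, 0], 0],
  [0.05, [-0.02, 0, 0], 0],
  [0.05, [0, 0, 0], 0],
  [0.05, [0, 0, 0], 0],
])

```text
time: 62.38
tcp_pos: [0.468, 0.0269, 0.2368]
ee_rot: [[-0.027, -0.224, -0.974], [-0.008, -0.975, 0.224], [-1.0, 0.014, 0.024]]
wrist_force: [1.3, 0.2, -0.1]
grip_width: 0.0499
```

Run:
```python
from h import *
s=arm.sense();print(s["tcp_pos"],s["wrist_force"])
for n in("wrist","top","scene"):
    c=grab(n);P=cloud(c)
    for a,z0,z1 in(("roof",.108,.128),("grip",.138,.158)):
        m=(P[...,2]>z0)&(P[...,2]<z1)&(abs(P[...,0]-.536)<.1)&(abs(P[...,1]-.026)<.1);p=P[m]
        if len(p)<30: print(n,a,"hidden");continue
        A=p[:,:2]-p[:,:2].mean(0);print(n,a,len(p),cv2.minAreaRect((p[:,:2]*1000).astype(np.float32)),np.linalg.lstsq(np.c_[A,np.ones(len(A))],p[:,2],rcond=None)[0].round(4))
    if n=="scene": save(c,"s9.png",(180,80,480,320),2.5)
```

```text
[0.46801584 0.02685864 0.23683081] [ 1.2608927   0.17723226 -0.13563331]
wrist roof 18414 ((536.5584716796875, 26.373741149902344), (95.17918395996094, 107.46168518066406), 77.11237335205078) [-0.0008  0.0006  0.1165]
wrist grip 3120 ((536.7138061523438, 26.387392044067383), (16.095970153808594, 75.49101257324219), 77.07312774658203) [0.0018 0.0194 0.1458]
top roof 1383 ((537.6790771484375, 24.997936248779297), (94.5273208618164, 107.01192474365234), 77.1925048828125) [0.0021 0.0059 0.1173]
top grip 292 ((543.1800537109375, 23.979114532470703), (16.046321868896484, 63.32126235961914), 77.63751220703125) [0.0357 0.1807 0.1463]
scene roof 1140 ((535.9790649414062, 23.515533447265625), (97.93830871582031, 108.70262145996094), 76.54537963867188) [0.0259 0.0408 0.1171]
scene grip 270 ((535.1981811523438, 23.327274322509766), (20.755868911743164, 74.07142639160156), 77.88863372802734) [0.1039 0.3724 0.1447]
```

View pics/s9.png

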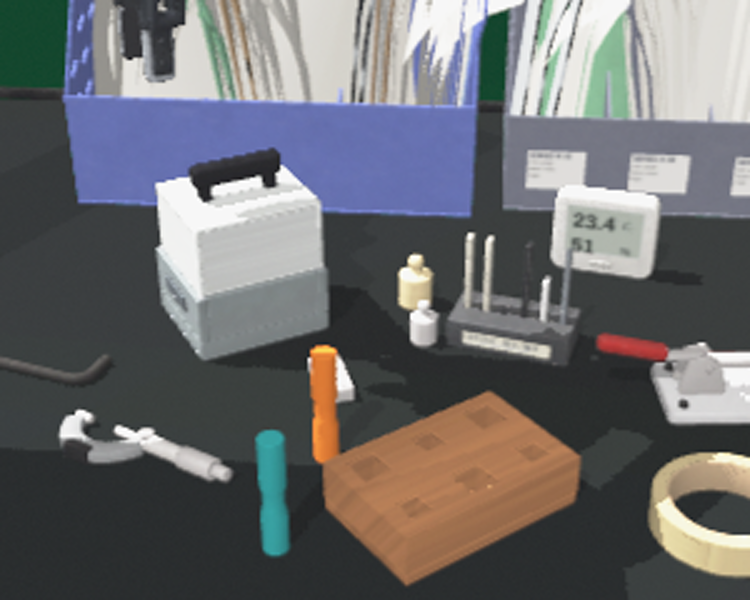

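The cover is home: its roof is level and at 0.1165 m, against 0.1164 m at the start, and its centre is within 1 mm. The stand is empty and nothing else has moved.

```bash
python3 -c "
from workcell import arm
print(arm.finish_job())"
```

```text
the job is handed in; nothing more can be done
None
```

The job is done and handed in, at about 63 s on the robot's clock. I set the cover down on the free area to the left of the box. Then I stood the one thick bar in the middle wide hole and the three thin bars in the narrow holes, and put the cover back on.

**Last checks:**
- **Bars:** all four tops were at about 0.111 m before the cover went on, against 0.110 m expected. All four bars were out of the stand.
- **Cover:** the wrist camera put the roof at 0.1165 m, level and within 1 mm of where it started (0.1164 m). The top and scene cameras agreed on the position to within 1–3 mm. Their tilt readings were less consistent; I relied on the wrist camera's.
- **Bystanders:** in the last picture the weights, tools and the orange and turquoise look-alikes were where they began.

The tool drifted 1–4° in tilt during travel. I countered this with a half-turn of the hand and small corrections, and I felt no hard contact.

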